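# Key a connector shell into the soldering positioner

### The job

Load the round metal connector shell into the soldering positioner, solder cups up: let its spigot into the socket, turn it gently under light pressure until its keyways find the hidden keys, and seat it fully home with the flange on the socket's rim. Then turn the seated connector, socket and all, until the rib on its flange is lined up with the positioner's fixed pointer, and let go. Do not force it, and leave the other things on the desk alone.

Things in the scene. Friction and masses are not known exactly. Their poses are not given: they have to be found in the camera images.
- connector: Loose circular connector shell of bare metal, 67 mm tall, about 120 g, standing upright on the desk. Origin: centre of its lower end, z up. From below: keyed spigot of 36 mm diameter, 18 mm long; knurled flange of 50 mm diameter, z = 18 to 25 mm; steel hexagon, z = 25 to 60 mm, to grip it by; insert with small brass solder cups, to z = 67 mm.
- hex_grip (a point): Middle of the connector's steel hexagon, on its axis, 43 mm above its lower end; axes as the connector's. The hexagon is 30 mm across flats, the flats facing the connector's +y, -y and every 60 degrees from there. Keep the fingertips above the flange, which ends 18 mm below this point.
- keyway (a point): Lower end of the connector's wide keyway (8.8 mm), 18 mm from the axis toward the connector's -x. Two narrow keyways (5.8 mm) follow 95 and 215 degrees counterclockwise of it, seen from above. All run the whole length of the spigot, 5 mm deep, so it fits in one orientation only.
- index_rib (a point): Outer end of the small raised rib (3.6 mm wide) on the connector's flange, 28 mm from the axis toward the connector's -x, exactly above the wide keyway, 21.5 mm above the connector's lower end.
- positioner: Soldering positioner fixed to the desk: grey foot plate 120 x 100 mm, round housing, and on it an upright dark steel swivel socket, 52 mm outside diameter. Origin: centre of the underside, z up; -x is its front, where the pointer stands. With the connector fully home, the connector's origin is 58 mm above this origin, on the socket's axis.
- socket_mouth (a point): Centre of the socket's mouth, level with its rim, 76 mm above the positioner's underside, on the vertical axis about which the socket turns. Bore 38 mm diameter, with a lead-in cone 5 mm deep at the mouth. The flange rests on the rim when the spigot is in by its full 18 mm.
- key_tops (a point): Level of the tops of the three keys on the bore wall, on the axis, 9 mm below the mouth. At a wrong angle the connector stands on them, 9 mm short of home. They match its keyways with about 3 degrees of play either way. Press with 2 to 5 N while turning: hard pressing drags the socket round with the connector, and over 40 N harms the keys.
- brake_knob (a point): Black brake knob on the housing's side, set; leave it. It holds the socket by friction of about 0.12 N m, so it stays where left. The socket was left turned counterclockwise, seen from above, by 0.25 to 1.45 rad from where a seated connector's rib meets the pointer. That angle is not measured: find it by feel.
- pointer_tip (a point): Upper tip of the fixed steel pointer strip at the front (-x) of the positioner, 32.5 mm from the socket's axis, 78 mm above its underside.
- side_cutters: Red-handled side cutters lying on the desk, 79 x 111 x 12 mm; leave alone.
- circuit_board: Small green circuit board on stand-offs, 63 x 77 x 15 mm; leave alone.
- solder_spool: Spool of solder wire, 69 x 59 x 33 mm, standing on the desk; leave alone.
- tweezers_steel: Steel tweezers lying on the desk, 49 x 82 x 10 mm; leave alone.
Things that resemble listed ones, but are neither listed nor needed, are in the scene too. There is more than one size of the connector; the one meant has the size given above.

How it is judged:
By the outcome, as a careful person would: the job done as asked, in the order asked, and still so for the second after the job is handed in, with the robot touching nothing.
It also fails if it takes over 69 s, if anything falls off the work surface, if the arm or the gripper's body presses on something with over 40 N, if the wrist force passes 120 N, or if a joint passes its speed limit or range.

### The arm

A 6-joint arm with a two-finger parallel gripper is mounted at the origin on a cart in front of the work surface, level with it; the furniture and walls round the work are solid. World frame = base frame: x ahead of the robot, y to its left, z up, the work surface at z = 0. Lengths are in m, angles in rad, forces in N, time in s.
With the tool pointing down it reaches from about 0.35 to 0.775 m from the base axis. Payload 5.5 kg.
Tool frame: the origin (TCP) lies at the very end of the fingers, on their centre line; the grasp point (between the pads) lies 19 mm behind it; z points along the fingers, y is the direction in which the jaws open and shut (so a half turn about z gives the same grasp; the last joint's range is limited). The gripper opens to 85 mm and grips with 20 to 120 N. Pads are 22 mm wide; open, the fingers measure 114 mm over their backs; the gripper's body (76 mm by 85 mm) begins 54 mm behind the grasp point. The pads swing forward as they close: fully open they stand 13 mm farther back than shut.
Start: joints at [-1.417, 0.313, 0.046, 1.304, 0, 1.431], TCP at [0.167, -0.55, 0.231] pointing down, gripper open.
Joint ranges: [-2.76, 2.76], [-0.86, 1.69], [-1.03, 1.26], [-2.2, 2.34], [-1.47, 1.5], [-3.14, 3.14]. Speed limits (rad/s): [2.57, 2.57, 3.14, 3.14, 3.14, 3.14].

### API

Orientations are given as a unit quaternion [w, x, y, z].
In Python, from workcell import get_state, imaging, env, spotter gives the robot as it stands.
- The arm moves only by the tool play_rows, never from a script. Its argument "moves" is a list of rows, each an object with "claw": the finger opening in cm, from 0 to 8.54; "delta_pos": the shift along the tool's x, y, z in cm, a list of three; "twist": the turn about the tool's z in degrees. A call has 1 to 12 rows; each row is the pose to reach, as a shift and turn from the pose commanded when the call began, along the tool's axes at that moment; what a row does not reach only later rows make up. A row lasts 1/8 s, in which the tool goes at most 62.5 mm and 10.7 degrees, less where a joint would pass 70% of its speed; a pose out of reach is approached as far as the arm can. A call with a gripper value outside its range is refused whole. The fingers move at their own pace and stop on an object; "force" is the grip in N (left out, the last holds). Time passes only in rows, so rows that repeat a pose let the fingers close. It gives the time, the measured TCP pose, the force and the opening at its end, in the units of the state.
- get_state(): the state, without advancing time (a new reading comes with each control period).
- imaging.read_camera(name): name is "side" or "top" or "wrist"; returns the picture (420x560x3 uint8, red, green, blue); there is no depth.
- imaging.camera_info(name): a dict with "fx", "fy", "cx", "cy" (pixels), "world_to_cam" (4x4, takes a point from world to camera coordinates). Camera axes: x right, y down, z forward; pixel columns grow to the right and rows downward; lengths in m; the calibration is good to about 2 mm. A picture is of the moment at which its call begins: read the wrist's pose just before it. camera_info takes no time and is no camera call; for the wrist camera it gives the pose at the moment of the call.
- env.hand_in(): hands the job in, once; it reports no verdict.
Trained networks look in the newest picture that a camera, given by its name, has taken for a name from the list of things; names that differ only in an ending like _2 or _b are one class to them, and where a whole thing is asked for, a point or a joint stands for the part that bears it (a point fixed in the world has none). Each returns a list of dicts, best first, with "conf" (0 to 1); they miss things now and then, are a little off and sometimes report something else, mostly with a low value. They report only what shows in the picture. A call takes as long as a camera call. They do not tell look-alikes from the thing itself.
- spotter.spot_in(camera, query): "extent" ([left, top, right, bottom] in pixels, round what is visible of it).
The state is a dict: "clock": time; "joint_pos": joint angles; "qvel": joint speeds; "tau": joint torques, N m; "tcp_pos": TCP position; "orientation": TCP orientation; "wrist_force": force on the tool from outside, world axes, zero at the start; "ft_torque": the same for the moment, N m; "finger_gap": finger opening in m.
Only numpy, scipy, OpenCV 4.12 (cv2) and the standard library are available. Lean on these libraries where they do the work, as an engineer would, in place of code of your own. Each camera call takes 0.05 s, during which the arm holds its last target. There are 200 camera calls.

## Working session

There is one attempt and no reset: what is moved stays moved. The work goes in short steps, Python scripts to look and compute and a tool call to move; the robot and the scene stay as the last step left them, time stands still between calls to the robot, and variables do not carry over. Pictures are saved under pics/ and viewed, about 8 in all and at most 12, crops included, and the job is handed in when it is done.

Besides the shell and the picture viewer there is one more tool, called in YAML: its name, and indented under it one key for each argument. play_rows: Moves the arm, as the interface text tells. Its arguments: {"type":"object","properties":{"moves":{"type":"array"},"force":{"type":"number"}},"required":["moves"]}

```bash
mkdir -p pics; ls; python3 - <<'E'
from workcell import get_state, imaging, env, spotter
import cv2, numpy as np
s=get_state(); print(s)
for c in ["top","side"]:
    im=imaging.read_camera(c); cv2.imwrite(f"pics/{c}0.png",cv2.cvtColor(im,cv2.COLOR_RGB2BGR))
    i=imaging.camera_info(c); print(c,i)
    for q in ["connector","positioner"]:
        print(q,[(round(d['conf'],2),np.round(d['extent'],1).tolist()) for d in spotter.spot_in(c,q)])
a=cv2.imread("pics/top0.png");b=cv2.imread("pics/side0.png")
E
```

```text
pics
{'clock': 0.0, 'joint_pos': array([-1.41654047e+00,  3.14019123e-01,  4.49828956e-02,  1.30361608e+00,
        4.61743114e-07,  1.43120743e+00]), 'qvel': array([ 0.00054121,  0.00067673,  0.00157839, -0.00023032, -0.00116724,
        0.00050016]), 'tau': array([-7.02534453e-04, -4.80625248e+01,  2.98535049e+01,  1.93494104e-02,
       -1.42995582e-04, -1.26423160e-06]), 'tcp_pos': array([ 0.16645667, -0.54983986,  0.23039984]), 'orientation': array([-9.27966755e-04,  9.89225883e-01,  1.46394302e-01, -6.57446648e-06]), 'wrist_force': array([ 0.93803665,  0.20955804, -0.45460501]), 'ft_torque': array([ 0.05554353, -0.006664  , -0.01547754]), 'finger_gap': 0.08529992934150976}
top {'fx': 428.4849037647187, 'fy': 428.4849037647187, 'cx': 275.5994783409252, 'cy': 217.41394850521144, 'world_to_cam': array([[ 0.02952483, -0.99951167,  0.01023271, -0.08604511],
       [-0.99254918, -0.03052679, -0.11795863,  0.57670186],
       [ 0.1182134 , -0.00667376, -0.99296579,  0.95752118],
       [ 0.        ,  0.        ,  0.        ,  1.        ]])}
connector [(0.85, [221.7, 199.4, 255.5, 228.5]), (0.79, [177.1, 211.0, 196.5, 232.0])]
positioner [(0.97, [310.3, 190.7, 355.8, 239.2])]
side {'fx': 392.3725006025694, 'fy': 392.3725006025694, 'cx': 282.52062218956615, 'cy': 207.3823633708777, 'world_to_cam': array([[ 0.99870471, -0.04553666,  0.02270033, -0.53925068],
       [ 0.00283498, -0.39565046, -0.9183968 ,  0.03354244],
       [ 0.05080212,  0.91727157, -0.39500888,  0.94627817],
       [ 0.        ,  0.        ,  0.        ,  1.        ]])}
connector [(0.91, [287.3, 183.4, 318.1, 224.2]), (0.59, [280.7, 179.4, 295.2, 201.5])]
positioner [(0.63, [282.2, 224.5, 351.5, 278.7]), (0.37, [367.1, 300.1, 419.0, 333.0])]
```

View pics/top0.png

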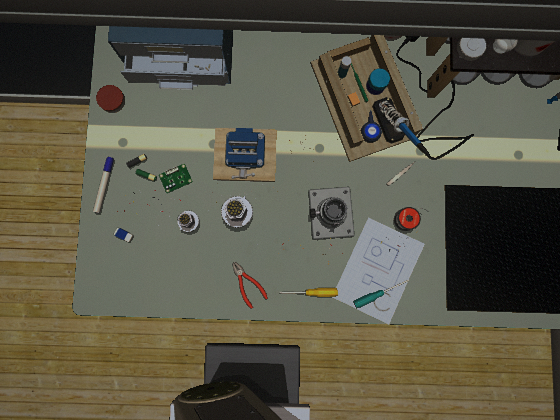

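```bash
cat > h.py <<'E'
from workcell import get_state, imaging, env, spotter
import cv2, numpy as np
def ray(cam,px,info=None):
    i=info or imaging.camera_info(cam); W=np.array(i['world_to_cam']); R=W[:3,:3]; o=-R.T@W[:3,3]
    d=R.T@np.array([(px[0]-i['cx'])/i['fx'],(px[1]-i['cy'])/i['fy'],1]); return o,d
def at_z(cam,px,z,info=None):
    o,d=ray(cam,px,info); return o+d*(z-o[2])/d[2]
def proj(cam,p,info=None):
    i=info or imaging.camera_info(cam); c=np.array(i['world_to_cam'])@np.r_[p,1]
    return np.array([i['fx']*c[0]/c[2]+i['cx'],i['fy']*c[1]/c[2]+i['cy']])
E
python3 - <<'E'
from h import *
for e in ([221.7,199.4,255.5,228.5],[177.1,211.0,196.5,232.0],[310.3,190.7,355.8,239.2]):
    c=[(e[0]+e[2])/2,(e[1]+e[3])/2]
    print(at_z('top',c,0.03),at_z('top',c,0.065))
for e in ([287.3,183.4,318.1,224.2],[280.7,179.4,295.2,201.5],[282.2,224.5,351.5,278.7],[367,300,419,333]):
    c=[(e[0]+e[2])/2,(e[1]+e[3])/2]
    print(at_z('side',c,0.033))
E
```

```text
[0.58504253 0.01761479 0.03      ] [0.58068248 0.01479897 0.065     ]
[0.56371177 0.13685687 0.03      ] [0.56010607 0.12982412 0.065     ]
[ 0.58947543 -0.20234568  0.03      ] [ 0.58495861 -0.19738271  0.065     ]
[0.59209319 0.03539871 0.033     ]
[0.56010997 0.13009965 0.033     ]
[ 0.5974517  -0.20772946  0.033     ]
[ 0.68872821 -0.40580588  0.033     ]
```

```bash
python3 - <<'E'
import cv2,numpy as np
a=cv2.imread("pics/top0.png");b=cv2.imread("pics/side0.png")
x=cv2.resize(a[180:250,170:270],(800,560),interpolation=cv2.INTER_CUBIC)
cv2.imwrite("pics/c1.png",np.vstack([cv2.resize(a[185:245,170:270],(500,300),interpolation=3),cv2.resize(b[170:230,260:360],(500,300),interpolation=3)]))
cv2.imwrite("pics/c2.png",np.hstack([cv2.resize(a[180:250,300:370],(400,400),interpolation=3),cv2.resize(b[210:290,270:350],(400,400),interpolation=3)]))
E
```

```text
(no output)
```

View pics/c1.png

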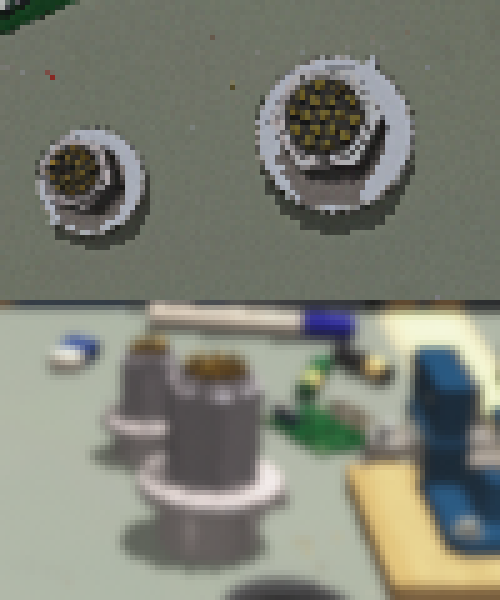

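View pics/c2.png

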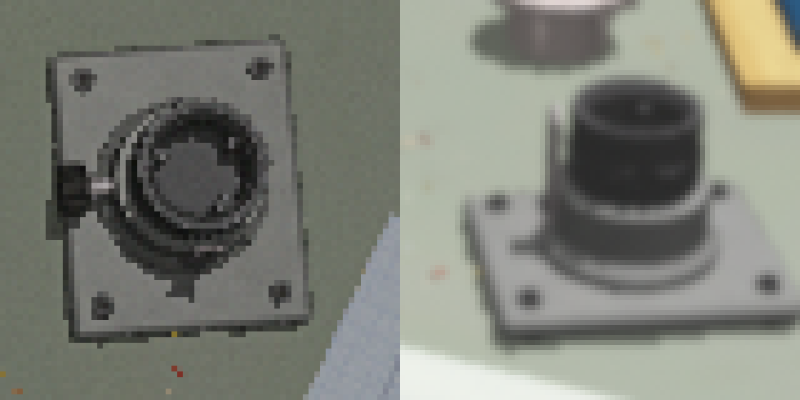

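```bash
cat >> h.py <<'E'
from scipy.spatial.transform import Rotation as Ro
def toolR():
    s=get_state(); q=s['orientation']; return s['tcp_pos'],Ro.from_quat([q[1],q[2],q[3],q[0]]).as_matrix()
def go(p):
    t,R=toolR(); d=R.T@(np.array(p)-t)*100; yaw=np.degrees(np.arctan2(R[1,0],R[0,0])); return np.round(d,2),round(yaw,2)
E
python3 - <<'E'
from h import *
t,R=toolR(); i=imaging.camera_info('wrist'); W=i['world_to_cam']
o=-W[:3,:3].T@W[:3,3]; print('cam in tool',R.T@(o-t), 'axes in tool\n',R.T@W[:3,:3].T, i['fx'])
print(go([0.59,-0.2,0.25]))
E
```

```text
cam in tool [ 0.07217933 -0.0005881  -0.14273873] axes in tool
 [[-4.74469442e-04 -9.58491353e-01 -2.85121205e-01]
 [ 9.99999731e-01 -2.95071029e-04 -6.72157249e-04]
 [ 5.60125903e-04 -2.85121447e-01  9.58491235e-01]] 303.8440864063434
(array([ 50.68, -21.26,  -1.89]), np.float64(16.83))
```

play_rows:
  moves:
    - {"claw":8.5,"delta_pos":[3,-1.4,-1],"twist":2}
    - {"claw":8.5,"delta_pos":[8,-3.6,-2],"twist":5}
    - {"claw":8.5,"delta_pos":[13,-6,-2],"twist":9}
    - {"claw":8.5,"delta_pos":[18,-8,-2],"twist":12}
    - {"claw":8.5,"delta_pos":[23,-10,-2],"twist":15}
    - {"claw":8.5,"delta_pos":[28,-12.5,-2],"twist":16.8}
    - {"claw":8.5,"delta_pos":[33,-15,-2],"twist":16.8}
    - {"claw":8.5,"delta_pos":[38,-17,-2],"twist":16.8}
    - {"claw":8.5,"delta_pos":[43,-19,-2],"twist":16.8}
    - {"claw":8.5,"delta_pos":[47,-21,-2],"twist":16.8}
    - {"claw":8.5,"delta_pos":[48.8,-21.8,-2],"twist":16.8}
    - {"claw":8.5,"delta_pos":[48.8,-21.8,-2],"twist":16.8}

```text
clock: 1.8
tcp_pos: [0.571, -0.1997, 0.2509]
orientation: [0.0, 1.0, 0.001, -0.0]
wrist_force: [-0.3, 0.3, -0.3]
finger_gap: 0.0852
```

```bash
python3 - <<'E'
from h import *
import json
print(go([0.5601,.13,.2]), get_state()['qvel'].round(3))
i=imaging.camera_info('wrist'); im=imaging.read_camera('wrist'); cv2.imwrite('pics/w1.png',im[:,:,::-1])
np.savez('w1',**i)
for q in ['positioner','socket_mouth','pointer_tip','brake_knob']: print(q,spotter.spot_in('wrist',q))
print(proj('wrist',[.587,-.205,.076],i))
E
```

```text
(array([ -1.  , -32.97,   5.09]), np.float64(0.15)) [-0.038 -0.017 -0.019  0.003 -0.009 -0.009]
positioner [{'extent': [239.7, 105.6, 324.6, 208.8], 'conf': 0.58}, {'extent': [118.9, 249.9, 159.2, 293.3], 'conf': 0.27}]
socket_mouth [{'extent': [237.3, 105.1, 326.9, 209.9], 'conf': 0.73}]
pointer_tip [{'extent': [235.1, 105.5, 326.6, 207.4], 'conf': 0.62}]
brake_knob [{'extent': [238.9, 107.9, 326.8, 207.9], 'conf': 0.56}]
[288.05442214 176.17772721]
```

View pics/w1.png

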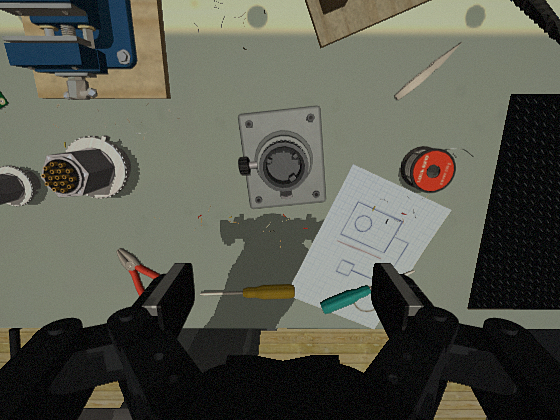

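```bash
python3 - <<'E'
from h import *
a=cv2.imread("pics/w1.png")
cv2.imwrite("pics/w1c.png",cv2.resize(a[98:218,225:345],(600,600),interpolation=3))
E
```

```text
(no output)
```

View pics/w1c.png

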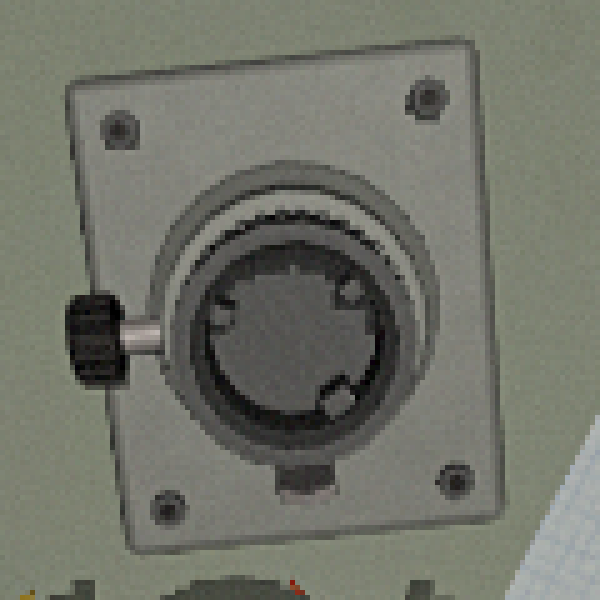

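```bash
python3 - <<'E'
from h import *
i=dict(np.load('w1.npz'))
f=lambda u,v,z: at_z('wrist',(225+u/5,98+v/5),z,i)
c=f(296,336,.076); print('mouth',c)
C=[f(*p,.008) for p in ((70,82),(475,40),(502,517),(132,552))]
print('plate ctr',np.mean(C,0),[round(np.degrees(np.arctan2(*(b-a)[1::-1])),1) for a,b in((C[3],C[0]),(C[2],C[1]),(C[1],C[0]),(C[2],C[3]))], np.linalg.norm(C[0]-C[1]),np.linalg.norm(C[0]-C[3]))
c2=(c+np.mean(C,0))/2
for p in ((220,318),(350,290),(338,400)):
    k=f(*p,.067)-c; print('key',np.hypot(*k[:2])*1e3,np.degrees(np.arctan2(k[1],k[0])))
p=f(305,468,.078)-c; print('pointer',p*1e3,np.degrees(np.arctan2(p[1],p[0])))
for cam,e in(('top',[177.1,211.0,196.5,232.0]),('side',[280.7,179.4,295.2,201.5])): print(e)
# connector flange from top: centre of flange (crop1 92,181 at 5x)
print('flange',at_z('top',(170+92/5,185+181/5),.025),'insert',at_z('top',(170+73/5,185+169/5),.067))
E
```

```text
mouth [ 0.59854655 -0.20089298  0.076     ]
plate ctr [ 0.59599145 -0.20100984  0.008     ] [np.float64(5.7), np.float64(5.6), np.float64(95.7), np.float64(95.7)] 0.09807867047575335 0.11884482246675462
key 16.41778043980369 81.07235658070742
key 14.323987900200674 -53.43274064981519
key 17.713804561550695 -148.61017511288455
pointer [-27.73952818  -2.0070203    2.        ] -175.86172624229826
[177.1, 211.0, 196.5, 232.0]
[280.7, 179.4, 295.2, 201.5]
flange [0.56504334 0.13418011 0.025     ] insert [0.56580832 0.13465025 0.067     ]
```

play_rows:
  moves:
    - {"claw":8.5,"delta_pos":[0,-4,0],"twist":0}
    - {"claw":8.5,"delta_pos":[0,-9,1],"twist":0}
    - {"claw":8.5,"delta_pos":[-0.5,-14,2],"twist":0}
    - {"claw":8.5,"delta_pos":[-1,-19,3],"twist":0}
    - {"claw":8.5,"delta_pos":[-1,-24,4],"twist":0}
    - {"claw":8.5,"delta_pos":[-1,-29,5],"twist":0}
    - {"claw":8.5,"delta_pos":[-1,-32.5,5],"twist":0}
    - {"claw":8.5,"delta_pos":[-1,-33.5,5],"twist":0}
    - {"claw":8.5,"delta_pos":[-1,-33.5,5],"twist":0}

```text
clock: 3.18
tcp_pos: [0.5618, 0.1077, 0.2018]
orientation: [-0.01, 1.0, 0.02, 0.0]
wrist_force: [0.3, 0.6, -0.4]
finger_gap: 0.0851
```

```bash
python3 - <<'E'
from h import *
i=imaging.camera_info('wrist'); im=imaging.read_camera('wrist'); 
np.savez('w2',**i); cv2.imwrite('pics/w2.png',im[:,:,::-1])
print(spotter.spot_in('wrist','connector'),spotter.spot_in('wrist','index_rib'))
p=proj('wrist',[.5655,.1345,.03],i); print(p, get_state()['tcp_pos'])
x,y=int(p[0])-60,max(0,int(p[1])-60); print(x,y)
cv2.imwrite('pics/w2c.png',cv2.resize(im[y:y+120,x:x+120,::-1],(600,600),interpolation=3))
E
```

```text
[{'extent': [335.9, 135.4, 413.6, 205.9], 'conf': 0.93}, {'extent': [234.1, 163.4, 282.1, 209.4], 'conf': 0.6}] [{'extent': [333.6, 135.4, 416.2, 204.0], 'conf': 0.79}, {'extent': [238.2, 162.8, 284.9, 209.8], 'conf': 0.64}]
[261.10190808 187.41035485] [0.56165358 0.10756082 0.20154101]
201 127
```

View pics/w2c.png

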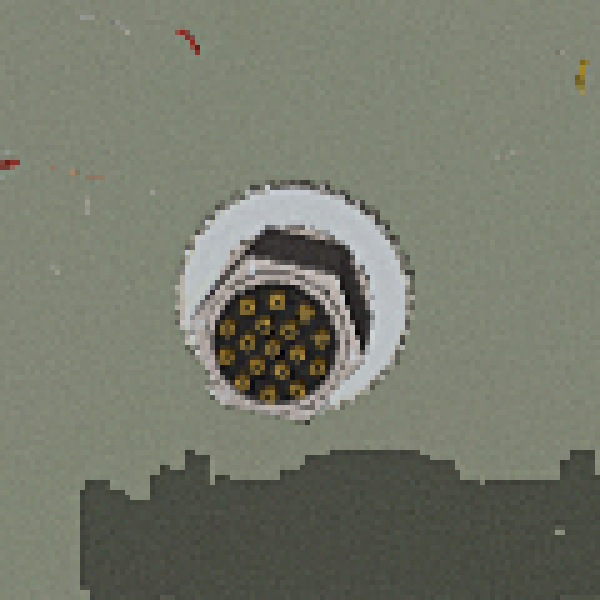

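```bash
python3 - <<'E'
from h import *
print(go([.494,.1345,.17]),get_state()['orientation'],get_state()['joint_pos'],get_state()['qvel'])
E
```

```text
(array([-6.65, -2.89,  3.21]), np.float64(2.25)) [-9.98067536e-03  9.99757917e-01  1.96077843e-02 -1.70765908e-04] [ 0.03826974  0.31514316 -0.02445628  1.2311659   0.01996458  3.14064267] [ 0.00421022  0.00067712 -0.00117216 -0.00143044  0.00096545  0.00026492]
```

play_rows:
  moves:
    - {"claw":8.5,"delta_pos":[-0.5,0.6,0.5],"twist":-8}
    - {"claw":8.5,"delta_pos":[-1,1.2,1],"twist":-18}
    - {"claw":8.5,"delta_pos":[-1.5,2,1.5],"twist":-28}
    - {"claw":8.5,"delta_pos":[-2,2.6,2],"twist":-38}
    - {"claw":8.5,"delta_pos":[-2.5,3.2,2.5],"twist":-48}
    - {"claw":8.5,"delta_pos":[-2.8,3.7,3],"twist":-58}
    - {"claw":8.5,"delta_pos":[-2.8,3.7,3],"twist":-63}
    - {"claw":8.5,"delta_pos":[-2.8,3.7,3],"twist":-63}
    - {"claw":8.5,"delta_pos":[-2.8,3.7,3],"twist":-63}

```text
clock: 4.45
tcp_pos: [0.535, 0.0709, 0.1707]
orientation: [-0.009, 0.842, 0.539, 0.005]
wrist_force: [-0.2, -0.2, -0.8]
finger_gap: 0.0847
```

```bash
python3 - <<'E'
from h import *
i=imaging.camera_info('wrist'); im=imaging.read_camera('wrist'); 
np.savez('w3',**i); cv2.imwrite('pics/w3.png',im[:,:,::-1])
p=proj('wrist',[.5655,.1345,.04],i); print(p, go([.5655,.1345,.04]))
x,y=int(p[0])-60,max(0,int(p[1])-60); print(x,y)
cv2.imwrite('pics/w3c.png',cv2.resize(im[y:y+120,x:x+120,::-1],(600,600),interpolation=3))
E
```

```text
[285.91476297 126.59178489] (array([ 6.8 ,  0.24, 13.19]), np.float64(65.27))
225 66
```

View pics/w3c.png

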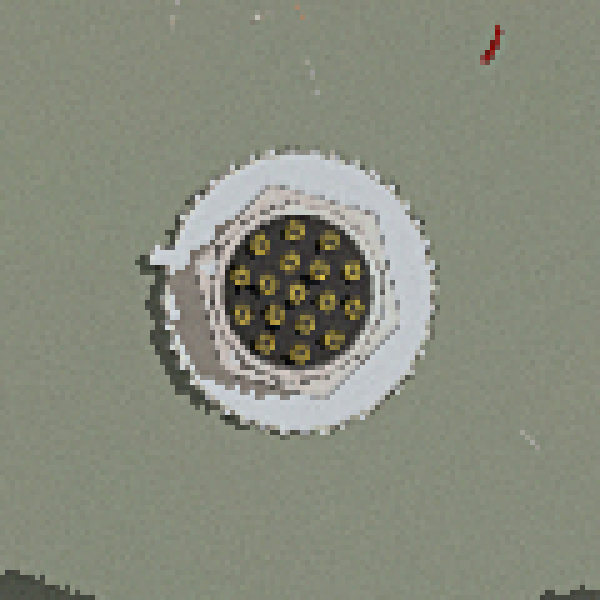

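```bash
python3 - <<'E'
from h import *
i=dict(np.load('w3.npz')); f=lambda u,v,z: at_z('wrist',(225+u/5,66+v/5),z,i)
c=f(300,292,.025); h=f(297,293,.067); print(c,h)
r=f(158,260,.025)-c; print('rib',np.degrees(np.arctan2(r[1],r[0])),np.hypot(*r[:2]))
for p in((275,188),(380,215),(400,325),(322,397)):
    d=f(*p,.06)-h; print(np.degrees(np.arctan2(d[1],d[0])),np.hypot(*d[:2]))
print(go((c+h)/2*[1,1,0]+[0,0,.0]))
E
```

```text
[0.56557422 0.13661625 0.025     ] [0.56499443 0.13635579 0.067     ]
rib 142.99731264490057 0.026528543224453145
77.6457905396233 0.016431116364757966
17.536332289351915 0.01779267434273544
-41.269621636985356 0.017386941883700918
-100.68056347286361 0.016867136078762425
(array([ 6.9 ,  0.17, 17.19]), np.float64(65.27))
```

play_rows:
  moves:
    - {"claw":6,"delta_pos":[2,0,2],"twist":-5}
    - {"claw":6,"delta_pos":[5,0.1,4],"twist":-10}
    - {"claw":6,"delta_pos":[6.9,0.2,6.5],"twist":-14}
    - {"claw":6,"delta_pos":[6.9,0.2,7],"twist":-14}
    - {"claw":6,"delta_pos":[6.9,0.2,7],"twist":-14}

```text
clock: 5.12
tcp_pos: [0.5648, 0.1344, 0.1016]
orientation: [-0.008, 0.77, 0.638, 0.005]
wrist_force: [0.6, -0.1, 0.7]
finger_gap: 0.0601
```

```bash
python3 - <<'E'
from h import *
print(go([.5653,.1365,.028]),toolR()[1][:,2],get_state()['tcp_pos'],get_state()['finger_gap'],get_state()['wrist_force'])
E
```

```text
(array([0.08, 0.05, 7.37]), np.float64(79.3)) [-0.00232635  0.01984499 -0.99980036] [0.56484121 0.13437955 0.10162677] 0.06006566775880134 [ 0.55665446 -0.09773407  0.65624798]
```

play_rows:
  force: 40
  moves:
    - {"claw":6,"delta_pos":[0,0,2],"twist":0}
    - {"claw":6,"delta_pos":[0.1,0,4.5],"twist":0}
    - {"claw":6,"delta_pos":[0.1,0,6.5],"twist":0}
    - {"claw":6,"delta_pos":[0.1,0,7.4],"twist":0}
    - {"claw":6,"delta_pos":[0.1,0,7.4],"twist":0}
    - {"claw":2.5,"delta_pos":[0.1,0,7.4],"twist":0}
    - {"claw":2.5,"delta_pos":[0.1,0,7.4],"twist":0}
    - {"claw":2.5,"delta_pos":[0.1,0,7.4],"twist":0}
    - {"claw":2.5,"delta_pos":[0.1,0,7.4],"twist":0}
    - {"claw":2.5,"delta_pos":[0.1,0,7.4],"twist":0}

```text
clock: 6.38
tcp_pos: [0.5663, 0.1371, 0.029]
orientation: [-0.007, 0.77, 0.639, 0.007]
wrist_force: [-1.0, -1.0, 6.3]
finger_gap: 0.0294
```

play_rows:
  moves:
    - {"claw":2.5,"delta_pos":[0,0,-2],"twist":0}
    - {"claw":2.5,"delta_pos":[0,0,-6],"twist":0}
    - {"claw":2.5,"delta_pos":[0,0,-11],"twist":0}
    - {"claw":2.5,"delta_pos":[0,0,-13],"twist":-5}
    - {"claw":2.5,"delta_pos":[0,0,-13],"twist":-15}
    - {"claw":2.5,"delta_pos":[0,0,-13],"twist":-25}
    - {"claw":2.5,"delta_pos":[0,0,-13],"twist":-35}
    - {"claw":2.5,"delta_pos":[0,0,-13],"twist":-45}
    - {"claw":2.5,"delta_pos":[0,0,-13],"twist":-55}
    - {"claw":2.5,"delta_pos":[0,0,-13],"twist":-65}
    - {"claw":2.5,"delta_pos":[0,0,-13],"twist":-72}
    - {"claw":2.5,"delta_pos":[0,0,-13],"twist":-72}

```text
clock: 7.88
tcp_pos: [0.5652, 0.1346, 0.1574]
orientation: [-0.004, 0.248, 0.969, 0.01]
wrist_force: [0.2, 0.9, -1.8]
finger_gap: 0.0296
```

```bash
python3 - <<'E'
from h import *
print(go([.598,-.201,.16]),get_state())
E
```

```text
(array([-18.98, -27.85,  -0.95]), np.float64(151.31)) {'clock': 7.875, 'joint_pos': array([ 0.0850336 ,  0.35408853, -0.07934058,  1.13776304,  0.02031253,
        0.58584575]), 'qvel': array([-2.73837415e-04, -2.21452961e-03,  1.41420877e-03,  6.50354520e-05,
        5.71478561e-04,  4.29424827e-02]), 'tau': array([-2.73563972e-03, -5.01697183e+01,  2.94404787e+01,  3.46356665e-04,
        7.69933127e-02, -4.24559405e-01]), 'tcp_pos': array([0.56520465, 0.13458718, 0.15737048]), 'orientation': array([-0.0035301 ,  0.24778655,  0.96876139,  0.0095249 ]), 'wrist_force': array([ 0.17761183,  0.94227755, -1.84637419]), 'ft_torque': array([-0.06027595,  0.03734227, -0.03853299]), 'finger_gap': 0.029574409473352683}
```

play_rows:
  moves:
    - {"claw":2.5,"delta_pos":[-1.5,-2.2,-0.5],"twist":0}
    - {"claw":2.5,"delta_pos":[-4,-5.9,-0.9],"twist":0}
    - {"claw":2.5,"delta_pos":[-7,-10.3,-0.9],"twist":0}
    - {"claw":2.5,"delta_pos":[-10,-14.7,-0.9],"twist":0}
    - {"claw":2.5,"delta_pos":[-13,-19,-0.9],"twist":0}
    - {"claw":2.5,"delta_pos":[-16,-23.5,-0.9],"twist":0}
    - {"claw":2.5,"delta_pos":[-18,-26.4,-0.9],"twist":0}
    - {"claw":2.5,"delta_pos":[-19,-27.8,-0.9],"twist":0}
    - {"claw":2.5,"delta_pos":[-19,-27.8,-0.9],"twist":0}
    - {"claw":2.5,"delta_pos":[-19,-27.8,-0.9],"twist":0}

```text
clock: 9.12
tcp_pos: [0.599, -0.1991, 0.1598]
orientation: [-0.004, 0.247, 0.969, 0.01]
wrist_force: [-1.0, -0.6, -2.7]
finger_gap: 0.0298
```

```bash
python3 - <<'E'
from h import *
print(go([.598,-.201,.16]),go([.598,-.201,.11]),get_state()['tcp_pos'])
i=imaging.camera_info('wrist'); im=imaging.read_camera('wrist'); 
np.savez('w4',**i)
p=proj('wrist',[.598,-.201,.1],i); print(p); 
x,y=int(p[0])-100,max(0,int(p[1])-75); print(x,y)
A=cv2.resize(im[y:y+150,x:x+200,::-1],(800,600),interpolation=3)
i=imaging.camera_info('side'); im=imaging.read_camera('side'); np.savez('s4',**i)
q=proj('side',[.598,-.201,.1],i);x,y=int(q[0])-40,int(q[1])-60; print(q,x,y)
B=cv2.resize(im[y:y+120,x:x+80,::-1],(400,600),interpolation=3)
cv2.imwrite('pics/w4.png',np.hstack([cv2.resize(A,(400,300)),cv2.resize(B,(400,600))[:300]]) if 0 else np.hstack([A[:,200:600],B]))
E
```

```text
(array([-0.  , -0.21, -0.02]), np.float64(151.42)) (array([-0.06, -0.3 ,  4.98]), np.float64(151.42)) [ 0.59897466 -0.19912856  0.15984263]
[277.67357513 230.06632096]
177 155
[318.69258938 219.33089201] 278 159
```

View pics/w4.png

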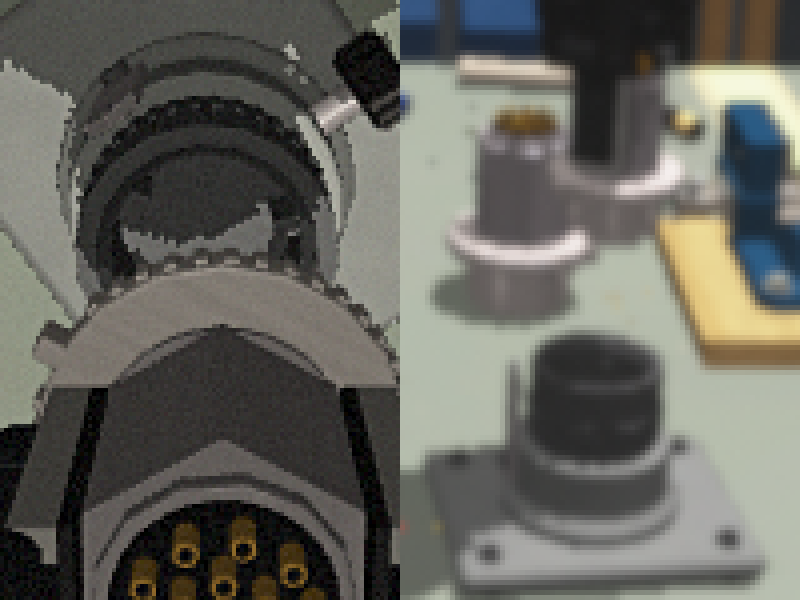

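```bash
python3 - <<'E'
from h import *
i=dict(np.load('s4.npz')); w=dict(np.load('w4.npz'))
for p in ([.599,-.199,.1535],[.598,-.201,.157],[.598,-.201,.076],[.5985,-.201,.076]): print(proj('side',p,i))
# invert at z
print('flange top',at_z('side',(322,195),.157,i),'rim',at_z('side',(317.4,229.4),.076,i))
f=lambda u,v,z: at_z('wrist',(227+u/4,155+v/4),z,w)
print('rib outer',f(38,348,.1535)-[.599,-.199,0])
print('hex vertex top',f(222,440,.192)-[.599,-.199,0]) 
t,R=toolR(); print(R[:,0])
print('rim left/right',f(78,235,.076),f(335,235,.076))
E
```

```text
[320.77684185 192.94055005]
[320.50305462 191.57248115]
[317.96228543 230.52805637]
[318.21813508 230.52801473]
flange top [ 0.59839153 -0.21839127  0.157     ] rim [ 0.59752774 -0.19609867  0.076     ]
rib outer [-0.02228091 -0.01522647  0.1535    ]
hex vertex top [-0.01560791  0.00792415  0.192     ]
[-0.87856649  0.47748965  0.01116073]
rim left/right [ 0.58192107 -0.21975094  0.076     ] [ 0.60615168 -0.17589476  0.076     ]
```

play_rows:
  moves:
    - {"claw":2.5,"delta_pos":[0,-0.2,0],"twist":0}
    - {"claw":2.5,"delta_pos":[0,-0.3,2],"twist":0}
    - {"claw":2.5,"delta_pos":[0,-0.3,4],"twist":0}
    - {"claw":2.5,"delta_pos":[0,-0.3,4.9],"twist":0}
    - {"claw":2.5,"delta_pos":[0,-0.3,5.2],"twist":0}
    - {"claw":2.5,"delta_pos":[0,-0.3,5.5],"twist":0}
    - {"claw":2.5,"delta_pos":[0,-0.3,5.7],"twist":0}
    - {"claw":2.5,"delta_pos":[0,-0.3,5.7],"twist":0}

```text
clock: 10.22
tcp_pos: [0.5978, -0.2022, 0.1032]
orientation: [-0.003, 0.247, 0.969, 0.01]
wrist_force: [0.3, -0.5, -1.7]
finger_gap: 0.0291
```

```bash
cat > st.py <<'E'
from h import *
s=get_state(); print(s['tcp_pos'].round(4),s['wrist_force'].round(2),s['ft_torque'].round(3),go([.598,-.201,.095]),round(s['clock'],2))
E
python3 st.py
```

```text
[ 0.5978 -0.2022  0.1032] [ 0.33 -0.48 -1.74] [-0.055  0.057  0.059] (array([0.03, 0.1 , 0.82]), np.float64(151.38)) 10.22
```

play_rows:
  moves:
    - {"claw":2.5,"delta_pos":[0,0.05,0.2],"twist":0}
    - {"claw":2.5,"delta_pos":[0,0.05,0.35],"twist":0}
    - {"claw":2.5,"delta_pos":[0,0.05,0.5],"twist":0}
    - {"claw":2.5,"delta_pos":[0,0.05,0.5],"twist":0}

```text
clock: 10.72
tcp_pos: [0.5979, -0.2013, 0.0994]
orientation: [-0.003, 0.247, 0.969, 0.01]
wrist_force: [-3.5, 1.3, 8.5]
finger_gap: 0.0296
```

```bash
python3 st.py
```

```text
[ 0.5979 -0.2013  0.0994] [-3.53  1.31  8.55] [0.41  0.745 0.023] (array([-0.  ,  0.03,  0.44]), np.float64(151.39)) 10.72
```

play_rows:
  moves:
    - {"claw":2.5,"delta_pos":[0.08,0,-0.1],"twist":0}
    - {"claw":2.5,"delta_pos":[0.15,0,-0.1],"twist":0}
    - {"claw":2.5,"delta_pos":[0.15,0,0.05],"twist":0}
    - {"claw":2.5,"delta_pos":[0.15,0,0.05],"twist":0}

```text
clock: 11.22
tcp_pos: [0.5963, -0.2008, 0.0968]
orientation: [-0.004, 0.247, 0.969, 0.01]
wrist_force: [0.8, 0.7, -0.5]
finger_gap: 0.0293
```

```bash
python3 st.py
```

```text
[ 0.5963 -0.2008  0.0968] [ 0.8   0.7  -0.52] [-0.074 -0.004 -0.013] (array([-0.16,  0.06,  0.18]), np.float64(151.38)) 11.22
```

play_rows:
  moves:
    - {"claw":2.5,"delta_pos":[0,0,0.1],"twist":0}
    - {"claw":2.5,"delta_pos":[0,0,0.2],"twist":0}
    - {"claw":2.5,"delta_pos":[0,0,0.2],"twist":0}

```text
clock: 11.6
tcp_pos: [0.5967, -0.2009, 0.0956]
orientation: [-0.003, 0.247, 0.969, 0.01]
wrist_force: [-0.3, 0.5, 0.7]
finger_gap: 0.029
```

```bash
python3 st.py
```

```text
[ 0.5967 -0.2009  0.0956] [-0.28  0.47  0.66] [0.069 0.139 0.029] (array([-0.12,  0.05,  0.06]), np.float64(151.38)) 11.6
```

```bash
python3 - <<'E'
from h import *
from scipy.optimize import least_squares
i=dict(np.load('w1.npz')); f=lambda u,v,z: at_z('wrist',(225+u/5,98+v/5),z,i)
K=np.array([f(*p,.067)[:2] for p in((338,400),(350,290),(220,318))])
def r(x):
    a=x[2]+np.radians([0,95,215]); return (x[:2]+.0165*np.c_[np.cos(a),np.sin(a)]-K).ravel()*1e3
s=least_squares(r,[.597,-.201,3.6]); print(s.x[:2],np.degrees(s.x[2]),s.fun)
E
```

```text
[ 0.59619902 -0.20023676] 217.36156294856852 [-0.3408251  -0.13030759  0.23653311 -0.03132764  0.10429199  0.16163523]
```

play_rows:
  moves:
    - {"claw":2.5,"delta_pos":[0,0,0.03],"twist":2}
    - {"claw":2.5,"delta_pos":[0,0,0.03],"twist":4}
    - {"claw":2.5,"delta_pos":[0,0,0.03],"twist":6}
    - {"claw":2.5,"delta_pos":[0,0,0.03],"twist":6}

```text
clock: 12.1
tcp_pos: [0.597, -0.2008, 0.0956]
orientation: [-0.003, 0.298, 0.955, 0.01]
wrist_force: [0.6, 0.1, 4.3]
finger_gap: 0.0294
```

```bash
python3 st.py
```

```text
[ 0.597  -0.2008  0.0956] [0.64 0.15 4.29] [ 0.193 -0.009 -0.025] (array([-0.09,  0.04,  0.06]), np.float64(145.36)) 12.1
```

play_rows:
  moves:
    - {"claw":2.5,"delta_pos":[0,0,0],"twist":-3}
    - {"claw":2.5,"delta_pos":[0,0,0],"twist":-6}
    - {"claw":2.5,"delta_pos":[0,0,0],"twist":-8}
    - {"claw":2.5,"delta_pos":[0,0,0],"twist":-9}

```text
clock: 12.6
tcp_pos: [0.5962, -0.2006, 0.0945]
orientation: [-0.003, 0.221, 0.975, 0.01]
wrist_force: [0.7, -1.0, -2.3]
finger_gap: 0.0295
```

```bash
python3 st.py
```

```text
[ 0.5962 -0.2006  0.0945] [ 0.71 -0.96 -2.26] [0.027 0.015 0.016] (array([-0.17,  0.04, -0.05]), np.float64(154.42)) 12.6
```

play_rows:
  moves:
    - {"claw":2.5,"delta_pos":[0,0,0],"twist":-1.5}
    - {"claw":2.5,"delta_pos":[0,0,0],"twist":-3}
    - {"claw":2.5,"delta_pos":[0,0,0],"twist":-3}

```text
clock: 12.98
tcp_pos: [0.5963, -0.2006, 0.0948]
orientation: [-0.003, 0.196, 0.981, 0.01]
wrist_force: [1.1, 0.9, -1.3]
finger_gap: 0.0295
```

```bash
python3 st.py
```

```text
[ 0.5963 -0.2006  0.0948] [ 1.14  0.86 -1.33] [ 0.033  0.034 -0.041] (array([-0.17,  0.03, -0.02]), np.float64(157.39)) 12.97
```

play_rows:
  moves:
    - {"claw":2.5,"delta_pos":[0,0,0.1],"twist":1}
    - {"claw":2.5,"delta_pos":[0,0,0.2],"twist":1}
    - {"claw":2.5,"delta_pos":[0,0,0.2],"twist":1}

```text
clock: 13.35
tcp_pos: [0.5966, -0.2007, 0.093]
orientation: [-0.003, 0.205, 0.979, 0.01]
wrist_force: [0.5, -0.1, -1.6]
finger_gap: 0.0291
```

```bash
python3 st.py
```

```text
[ 0.5966 -0.2007  0.093 ] [ 0.49 -0.11 -1.61] [0.034 0.058 0.022] (array([-0.14,  0.04, -0.2 ]), np.float64(156.38)) 13.35
```

play_rows:
  moves:
    - {"claw":2.5,"delta_pos":[0,0,0.15],"twist":0}
    - {"claw":2.5,"delta_pos":[0,0,0.3],"twist":0}
    - {"claw":2.5,"delta_pos":[0,0,0.4],"twist":0}
    - {"claw":2.5,"delta_pos":[0,0,0.4],"twist":0}

```text
clock: 13.85
tcp_pos: [0.5965, -0.2006, 0.089]
orientation: [-0.003, 0.205, 0.979, 0.01]
wrist_force: [0.1, 0.3, -1.2]
finger_gap: 0.0294
```

```bash
python3 st.py
```

```text
[ 0.5965 -0.2006  0.089 ] [ 0.06  0.31 -1.16] [-0.043  0.015 -0.01 ] (array([-0.14,  0.04, -0.6 ]), np.float64(156.38)) 13.85
```

play_rows:
  moves:
    - {"claw":2.5,"delta_pos":[0,0,0.1],"twist":0}
    - {"claw":2.5,"delta_pos":[0,0,0.2],"twist":0}
    - {"claw":2.5,"delta_pos":[0,0,0.25],"twist":0}
    - {"claw":2.5,"delta_pos":[0,0,0.25],"twist":0}

```text
clock: 14.35
tcp_pos: [0.5967, -0.2007, 0.0872]
orientation: [-0.002, 0.205, 0.979, 0.01]
wrist_force: [-1.9, -0.1, 3.5]
finger_gap: 0.0294
```

```bash
python3 st.py
```

```text
[ 0.5967 -0.2007  0.0872] [-1.94 -0.1   3.52] [ 0.098  0.381 -0.069] (array([-0.13,  0.04, -0.78]), np.float64(156.38)) 14.35
```

play_rows:
  moves:
    - {"claw":2.5,"delta_pos":[0,0,0.03],"twist":2}
    - {"claw":2.5,"delta_pos":[0,0,0.03],"twist":5}
    - {"claw":2.5,"delta_pos":[0,0,0.03],"twist":8}
    - {"claw":2.5,"delta_pos":[0,0,0.03],"twist":11}
    - {"claw":2.5,"delta_pos":[0,0,0.03],"twist":13}
    - {"claw":2.5,"delta_pos":[0,0,0.03],"twist":15}
    - {"claw":2.5,"delta_pos":[0,0,0.03],"twist":15}

```text
clock: 15.22
tcp_pos: [0.5968, -0.2007, 0.0871]
orientation: [-0.003, 0.331, 0.943, 0.009]
wrist_force: [-1.1, 0.6, 5.4]
finger_gap: 0.0293
```

```bash
python3 st.py
```

```text
[ 0.5968 -0.2007  0.0871] [-1.07  0.6   5.38] [0.089 0.519 0.029] (array([-0.1 ,  0.07, -0.79]), np.float64(141.31)) 15.22
```

play_rows:
  moves:
    - {"claw":2.5,"delta_pos":[0,0,0],"twist":2}
    - {"claw":2.5,"delta_pos":[0,0,0],"twist":5}
    - {"claw":2.5,"delta_pos":[0,0,0],"twist":8}
    - {"claw":2.5,"delta_pos":[0,0,0],"twist":11}
    - {"claw":2.5,"delta_pos":[0,0,0],"twist":13}
    - {"claw":2.5,"delta_pos":[0,0,0],"twist":15}
    - {"claw":2.5,"delta_pos":[0,0,0],"twist":15.6}
    - {"claw":2.5,"delta_pos":[0,0,0],"twist":15.6}

```text
clock: 16.23
tcp_pos: [0.5968, -0.2005, 0.087]
orientation: [-0.005, 0.456, 0.89, 0.009]
wrist_force: [-1.3, 0.9, 6.3]
finger_gap: 0.0293
```

```bash
python3 st.py; python3 - <<'E'
from h import *
i=imaging.camera_info('wrist'); im=imaging.read_camera('wrist'); np.savez('w5',**i)
p=proj('wrist',[.568,-.2035,.0795],i); print(p)
x,y=max(0,int(p[0])-60),max(0,int(p[1])-60); print(x,y)
cv2.imwrite('pics/w5.png',im[:,:,::-1]);cv2.imwrite('pics/w5c.png',cv2.resize(im[y:y+120,x:x+120,::-1],(600,600),interpolation=3))
E
```

```text
[ 0.5968 -0.2005  0.087 ] [-1.3   0.91  6.3 ] [0.265 0.413 0.129] (array([-0.09,  0.08, -0.8 ]), np.float64(125.73)) 16.23
[235.1287637  237.43943772]
175 177
```

View pics/w5c.png

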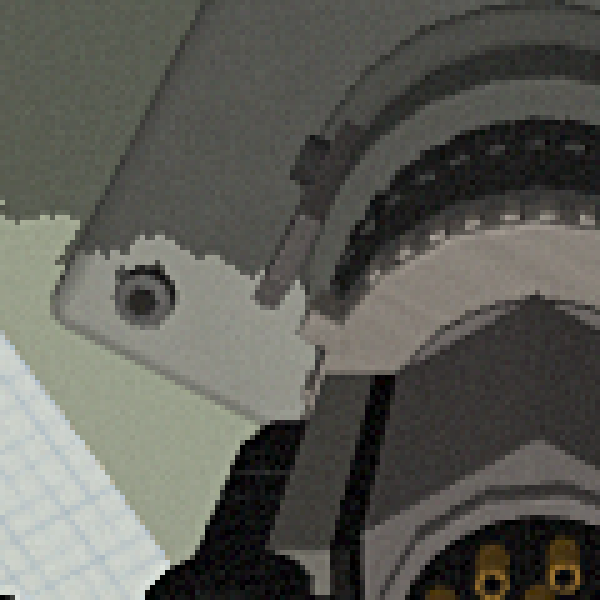

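```bash
python3 - <<'E'
from h import *
w=dict(np.load('w5.npz')); f=lambda u,v,z: at_z('wrist',(175+u/5,177+v/5),z,w)
c=np.array([.5965,-.2005,0])
for n,u,v,z in(('ptr tip',267,298,.078),('ptr L',256,294,.078),('ptr R',278,303,.078),('rib outer top',304,318,.0815),('rib lower corner',303,334,.083),('rib up corner',308,306,.083)):
    d=f(u,v,z)-c; print(n,np.hypot(*d[:2]),np.degrees(np.arctan2(d[1],d[0]))%360)
for a in(185.65,): 
    for r,z in((.0325,.078),(.028,.0795),(.028,.083)): print((proj('wrist',c+[r*np.cos(np.radians(a)),r*np.sin(np.radians(a)),z],w)-[175,177])*5)
E
```

```text
ptr tip 0.03197946460493907 189.48309838043883
ptr L 0.03321300161419411 189.6488441688726
ptr R 0.03069846828867678 189.498054329067
rib outer top 0.0276538000003915 187.2368590946361
rib lower corner 0.027058891702157646 189.41419906465825
rib up corner 0.02801978062640683 183.14055353762268
[271.28866484 278.98802986]
[306.94476264 303.71147602]
[302.4181895  315.62026758]
```

play_rows:
  moves:
    - {"claw":2.5,"delta_pos":[0,0,-0.05],"twist":0}
    - {"claw":5,"delta_pos":[0,0,-0.05],"twist":0}
    - {"claw":5,"delta_pos":[0,0,-0.05],"twist":0}
    - {"claw":5,"delta_pos":[0,0,-0.05],"twist":0}
    - {"claw":5,"delta_pos":[0,0,-0.05],"twist":0}
    - {"claw":5,"delta_pos":[0,0,-2],"twist":0}
    - {"claw":5,"delta_pos":[0,0,-5],"twist":0}
    - {"claw":5,"delta_pos":[0,0,-8],"twist":0}
    - {"claw":5,"delta_pos":[-3,0,-9],"twist":0}
    - {"claw":5,"delta_pos":[-6,0,-9],"twist":0}
    - {"claw":5,"delta_pos":[-6,0,-9],"twist":0}
    - {"claw":5,"delta_pos":[-6,0,-9],"twist":0}

```text
clock: 17.77
tcp_pos: [0.6313, -0.2507, 0.1747]
orientation: [-0.006, 0.456, 0.89, 0.009]
wrist_force: [-0.1, -0.6, 0.3]
finger_gap: 0.0498
```

```bash
python3 st.py; python3 - <<'E'
from h import *
i=imaging.camera_info('wrist'); im=imaging.read_camera('wrist'); np.savez('w6',**i)
p=proj('wrist',[.58,-.202,.0795],i); print(p)
x,y=max(0,int(p[0])-60),max(0,int(p[1])-60); print(x,y)
cv2.imwrite('pics/w6.png',im[:,:,::-1]);cv2.imwrite('pics/w6c.png',cv2.resize(im[y:y+100,x:x+120,::-1],(720,600),interpolation=3))
E
```

```text
[ 0.6313 -0.2507  0.1747] [-0.08 -0.55  0.35] [-0.052  0.023  0.035] (array([5.83, 0.12, 8.09]), np.float64(125.77)) 17.77
[264.01013011 128.7394331 ]
204 68
```

View pics/w6c.png

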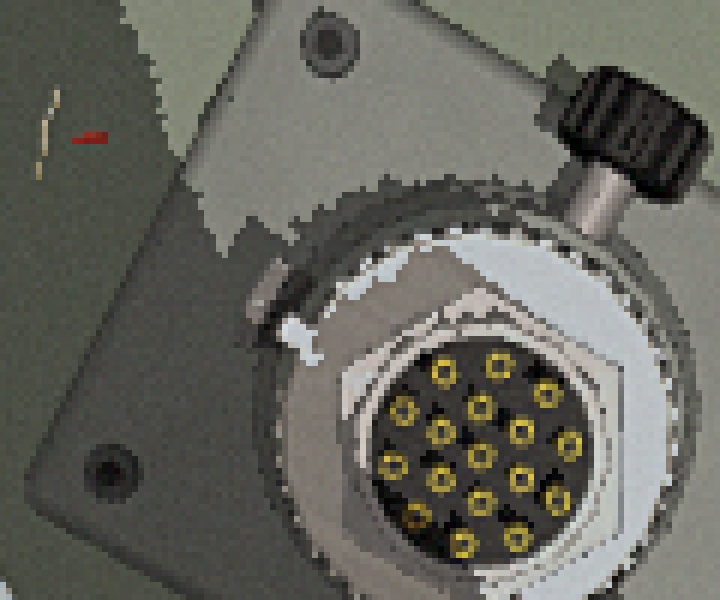

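```bash
python3 - <<'E'
from h import *
w=dict(np.load('w6.npz')); f=lambda u,v,z: at_z('wrist',(204+u/6,68+v/6),z,w)
A=lambda d:np.degrees(np.arctan2(d[1],d[0]))%360
# hex/insert centre from outer ring estimate
print('insert ctr', f(481,455,.125))
V=[f(*p,.118) for p in((484,287),(620,364),(343,370),(620,502),(345,510))]
h=(V[1]+V[4])/2; h2=(V[2]+V[3])/2; print('hex ctr',h,h2)
for v in V: print('vertex',A(v-h))
c=(h+h2)/2
for cc in (c,np.array([.5965,-.2005,0])):
  for n,u,v,z in(('ptr',266,290,.078),('ptr a',250,316,.078),('ptr b',281,264,.078),('rib out',290,336,.083),('rib mid',300,341,.083)):
    d=f(u,v,z)-cc; print(n,(d*1e3)[:2].round(1),np.hypot(*d[:2]).round(4),A(d))
C=[f(*p,.008)for p in((330,45),(112,472))]; print('screws',A(C[0]-C[1]))
E
```

```text
insert ctr [ 0.59700742 -0.20067358  0.125     ]
hex ctr [ 0.5962652  -0.19941749  0.118     ] [ 0.59635404 -0.199221    0.118     ]
vertex 124.7233144742544
vertex 63.100068324849765
vertex 190.19510221825604
vertex 11.426045130398585
vertex 243.10006832484976
ptr [-31.1  -2.2] 0.0312 184.06575177257056
ptr a [-31.  -6.] 0.0316 190.9404684566293
ptr b [-31.4   1.5] 0.0314 177.31626831684397
rib out [-25.2  -4.8] 0.0257 190.8966428874794
rib mid [-23.8  -4.6] 0.0243 190.960268267492
ptr [-31.3  -1. ] 0.0314 181.8881256381683
ptr a [-31.2  -4.8] 0.0316 188.7715357862263
ptr b [-31.6   2.7] 0.0317 175.19768160321132
rib out [-25.4  -3.7] 0.0256 188.22458881491372
rib mid [-24.   -3.4] 0.0243 188.13819082223492
screws 95.9395756921831
```

play_rows:
  moves:
    - {"claw":6,"delta_pos":[1,0,0],"twist":-8}
    - {"claw":6,"delta_pos":[3,0,0],"twist":-18}
    - {"claw":6,"delta_pos":[5,0.1,0],"twist":-28}
    - {"claw":6,"delta_pos":[6,0.1,1],"twist":-38}
    - {"claw":6,"delta_pos":[6.1,0.1,2],"twist":-48}
    - {"claw":6,"delta_pos":[6.1,0.1,3],"twist":-58}
    - {"claw":6,"delta_pos":[6.1,0.1,3],"twist":-60}
    - {"claw":6,"delta_pos":[6.1,0.1,3],"twist":-60}
    - {"claw":6,"delta_pos":[6.1,0.1,3],"twist":-60}

```text
clock: 18.95
tcp_pos: [0.5971, -0.2004, 0.147]
orientation: [0.0, -0.05, 0.999, 0.01]
wrist_force: [0.2, 0.5, 0.2]
finger_gap: 0.0605
```

```bash
python3 st.py; python3 -c "
from h import *
print(go([.5966,-.2006,.09]))"
```

```text
[ 0.5971 -0.2004  0.147 ] [0.16 0.45 0.16] [-0.011 -0.01  -0.005] (array([-0.08, -0.17,  5.19]), np.float64(-174.31)) 18.95
(array([ 0.06, -0.13,  5.69]), np.float64(-174.31))
```

play_rows:
  moves:
    - {"claw":6,"delta_pos":[0,-0.1,2],"twist":0}
    - {"claw":6,"delta_pos":[0.05,-0.1,4],"twist":0}
    - {"claw":6,"delta_pos":[0.05,-0.13,5.3],"twist":0}
    - {"claw":6,"delta_pos":[0.05,-0.13,5.7],"twist":0}
    - {"claw":6,"delta_pos":[0.05,-0.13,5.7],"twist":0}

```text
clock: 19.58
tcp_pos: [0.5966, -0.2007, 0.0895]
orientation: [-0.0, -0.05, 0.999, 0.01]
wrist_force: [0.4, 0.6, -0.2]
finger_gap: 0.0604
```

```bash
python3 st.py; python3 - <<'E'
from h import *
i=imaging.camera_info('wrist'); im=imaging.read_camera('wrist'); np.savez('w7',**i)
u=np.array([np.cos(np.radians(185.69)),np.sin(np.radians(185.69)),0]);c=np.array([.5966,-.2006,0])
for r,z in((0,.125),(.025,.083),(.028,.083),(.0325,.078),(.06,.008)): print(proj('wrist',c+u*r+[0,0,z],i))
p=proj('wrist',c+u*.028+[0,0,.08],i)
x,y=int(p[0])-50,max(0,int(p[1])-45); print(x,y)
cv2.imwrite('pics/w7.png',im[:,:,::-1]);cv2.imwrite('pics/w7c.png',cv2.resize(im[y:y+75,x:x+100,::-1],(800,600),interpolation=3))
E
```

```text
[ 0.5966 -0.2007  0.0895] [ 0.44  0.56 -0.22] [-0.066  0.048 -0.019] (array([-0.14, -0.03, -0.55]), np.float64(-174.24)) 19.57
[283.12388385 308.47450819]
[281.31976411 218.25414754]
[281.31833529 212.69084647]
[281.15099745 201.71497313]
[279.49991942 139.83822536]
231 166
```

View pics/w7c.png

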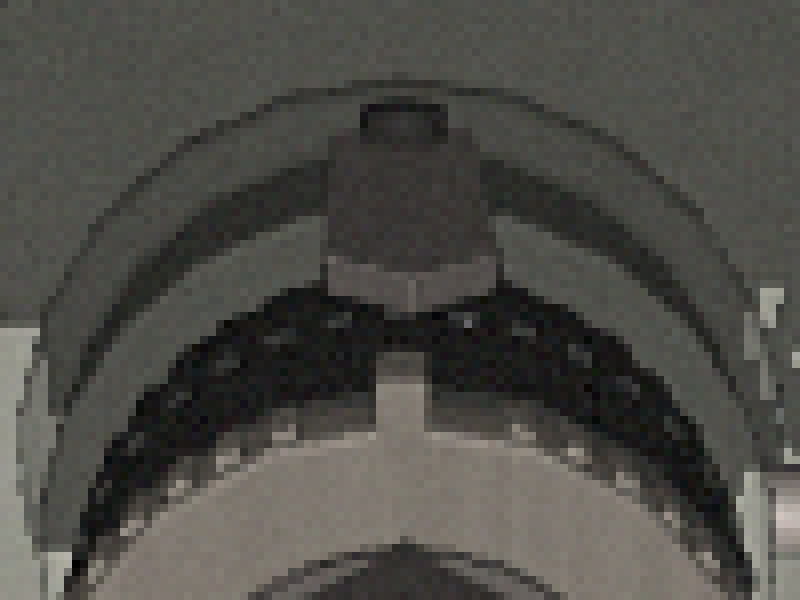

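play_rows:
  force: 30
  moves:
    - {"claw":2.5,"delta_pos":[0,0,0],"twist":0}
    - {"claw":2.5,"delta_pos":[0,0,0],"twist":0}
    - {"claw":2.5,"delta_pos":[0,0,0],"twist":0}
    - {"claw":2.5,"delta_pos":[0,0,0],"twist":0}
    - {"claw":2.5,"delta_pos":[0,0,0],"twist":0}
    - {"claw":2.5,"delta_pos":[0,0,0.05],"twist":0.5}
    - {"claw":2.5,"delta_pos":[0,0,0.07],"twist":1}
    - {"claw":2.5,"delta_pos":[0,0,0.07],"twist":1.4}
    - {"claw":2.5,"delta_pos":[0,0,0.07],"twist":1.4}

```text
clock: 20.75
tcp_pos: [0.5971, -0.201, 0.0902]
orientation: [0.001, -0.038, 0.999, 0.009]
wrist_force: [-2.2, 0.7, 8.8]
finger_gap: 0.0294
```

```bash
python3 st.py; python3 - <<'E'
from h import *
im=imaging.read_camera('wrist'); cv2.imwrite('pics/w8.png',im[:,:,::-1])
o=cv2.imread('pics/w7.png')
for n,a in(('old',o),('new',im[:,:,::-1])):
  for y in(187,200,214,218): print(n,y,a[y,270:296].mean(1).round().astype(int).tolist())
E
```

```text
[ 0.5971 -0.201   0.0902] [-2.22  0.65  8.81] [-0.179  0.32   0.168] (array([-0.09,  0.  , -0.48]), np.float64(-175.61)) 20.75
old 187 [47, 37, 53, 55, 54, 58, 58, 52, 51, 56, 56, 59, 54, 53, 51, 56, 56, 52, 60, 56, 54, 39, 40, 43, 44, 39]
old 200 [84, 46, 84, 78, 79, 78, 82, 79, 80, 82, 90, 85, 76, 86, 86, 79, 80, 80, 75, 77, 73, 83, 81, 40, 79, 80]
old 214 [19, 31, 20, 26, 36, 22, 22, 32, 129, 126, 127, 127, 128, 136, 84, 44, 39, 40, 22, 28, 28, 29, 33, 21, 29, 18]
old 218 [66, 73, 69, 70, 64, 64, 66, 52, 115, 121, 119, 118, 120, 121, 82, 68, 65, 61, 68, 67, 65, 69, 67, 63, 62, 76]
new 187 [42, 44, 60, 58, 55, 59, 55, 56, 59, 55, 56, 59, 56, 51, 57, 57, 55, 53, 59, 51, 52, 43, 45, 42, 49, 44]
new 200 [49, 89, 84, 86, 81, 83, 80, 82, 83, 78, 81, 87, 84, 81, 81, 78, 83, 84, 81, 80, 75, 82, 69, 17, 35, 39]
new 214 [27, 29, 41, 41, 48, 51, 54, 46, 67, 130, 132, 124, 126, 127, 124, 40, 53, 51, 49, 48, 53, 54, 55, 53, 47, 35]
new 218 [69, 73, 66, 72, 69, 74, 78, 78, 81, 117, 116, 123, 122, 125, 114, 78, 80, 80, 73, 73, 69, 68, 70, 68, 57, 114]
```

play_rows:
  moves:
    - {"claw":2.5,"delta_pos":[0,0,-0.05],"twist":0}
    - {"claw":6,"delta_pos":[0,0,-0.05],"twist":0}
    - {"claw":6,"delta_pos":[0,0,-0.05],"twist":0}
    - {"claw":6,"delta_pos":[0,0,-0.05],"twist":0}
    - {"claw":6,"delta_pos":[0,0,-0.05],"twist":0}
    - {"claw":6,"delta_pos":[0,0,-0.05],"twist":0}

```text
clock: 21.55
tcp_pos: [0.5964, -0.2005, 0.089]
orientation: [-0.0, -0.038, 0.999, 0.01]
wrist_force: [-0.0, 0.6, -0.3]
finger_gap: 0.0597
```

```bash
python3 st.py; python3 - <<'E'
from h import *
im=imaging.read_camera('wrist'); i=imaging.camera_info('wrist'); np.savez('w9',**i)
a=im[:,:,::-1]; cv2.imwrite('pics/w9.png',a)
W=cv2.resize(a[166:241,231:331],(800,600),interpolation=3)
s=imaging.read_camera('side')[:,:,::-1]; cv2.imwrite('pics/s9.png',s)
S=cv2.resize(s[170:270,270:370],(600,600),interpolation=3)
cv2.imwrite('pics/f9.png',np.hstack([cv2.resize(W[:,150:700],(400,436)),cv2.resize(S,(400,436))]))
E
```

```text
[ 0.5964 -0.2005  0.089 ] [-0.02  0.57 -0.27] [-0.035  0.03  -0.032] (array([-0.16, -0.05, -0.6 ]), np.float64(-175.62)) 21.55
```

View pics/f9.png

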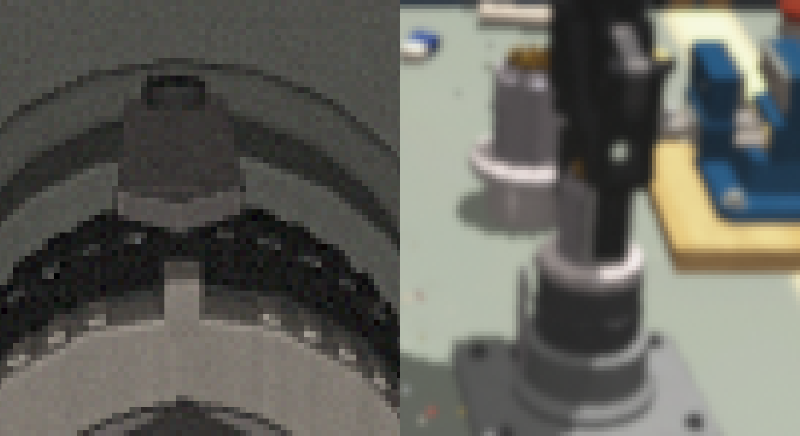

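play_rows:
  moves:
    - {"claw":6,"delta_pos":[0,0,-1],"twist":0}
    - {"claw":6,"delta_pos":[0,0,-3],"twist":0}
    - {"claw":6,"delta_pos":[0,0,-6],"twist":0}
    - {"claw":6,"delta_pos":[0,0,-9],"twist":0}
    - {"claw":6,"delta_pos":[0,0,-11],"twist":0}
    - {"claw":6,"delta_pos":[0,0,-11],"twist":0}
    - {"claw":6,"delta_pos":[0,0,-11],"twist":0}

```text
clock: 22.52
tcp_pos: [0.5963, -0.2027, 0.1986]
orientation: [-0.001, -0.038, 0.999, 0.01]
wrist_force: [0.7, -1.5, -0.5]
finger_gap: 0.0601
```

```bash
python3 st.py; python3 - <<'E'
from h import *
im=imaging.read_camera('side'); cv2.imwrite('pics/s10.png',im[:,:,::-1])
i=imaging.camera_info('side')
print(spotter.spot_in('side','connector')[:3],spotter.spot_in('side','positioner')[:2])
for z in(.076,.083,.125): print(proj('side',[.5965,-.2005,z],i))
x=int(proj('side',[.5965,-.2005,.1],i)[0]); print([(y,int(im[y,x].mean())) for y in range(195,262,2)])
E
```

```text
[ 0.5963 -0.2027  0.1986] [ 0.67 -1.51 -0.49] [ 0.012  0.063 -0.005] (array([-0.18, -0.06, 10.36]), np.float64(-175.63)) 22.52
[{'extent': [303.6, 208.4, 329.0, 232.9], 'conf': 0.94}, {'extent': [285.0, 181.9, 316.0, 224.1], 'conf': 0.79}] [{'extent': [284.8, 230.3, 357.5, 277.3], 'conf': 0.96}]
[317.16206816 230.41248353]
[317.37017209 227.17672751]
[318.65131005 207.25663436]
[(195, 55), (197, 123), (199, 175), (201, 182), (203, 183), (205, 170), (207, 103), (209, 71), (211, 81), (213, 140), (215, 127), (217, 85), (219, 85), (221, 85), (223, 85), (225, 85), (227, 86), (229, 90), (231, 179), (233, 220), (235, 114), (237, 65), (239, 44), (241, 43), (243, 46), (245, 43), (247, 44), (249, 44), (251, 70), (253, 125), (255, 73), (257, 66), (259, 66), (261, 71)]
```

```bash
python3 -c "
from workcell import env; print(env.hand_in())"
```

```text
the job is handed in; nothing more can be done
None
```

I loaded the connector into the positioner, turned it to the pointer, let go and handed the job in at about 22.5 s of the 69 s allowed. `hand_in` gives no verdict.

- **Choice of connector:** I took the smaller of the two. Its flange measured about 50 mm and its height fitted 67 mm.
- **Fit:** The spigot first touched the lead-in cone at 8.5 N, so I shifted it about 1.5 mm. It then stood on the keys under about 4 N. Turning counterclockwise, it dropped in at the key angle I had worked out from the picture. It came fully home about 8.5 mm lower, where 9 mm is nominal. The difference is probably the roughly 1° tilt of the tool, which touched the last joint's limit early on.
- **Turn:** I turned the seated connector and socket clockwise by about 31°. After releasing and looking again, the rib was still about 1.3° off. I gripped it again and turned it that much more, with at most about 9 N on the wrist.
- **Last checks:**
  - **Alignment:** With the fingers open, the wrist camera shows the rib in line with the pointer's apex, to within about half a pixel.
  - **Seating:** The side camera shows the flange at rim height.
  - **Clearance:** The gripper was open and clear above the connector at hand-in.
- **Disagreement:** Two earlier oblique views put the rib 3–6° from the pointer. The view straight along the pointer showed 1.3°, and I used that one.

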